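# Fold out the crank and wind the dish under the probe

### The job

Fold out the handwheel's folding handle until it stands fully upright before moving the carriage, and with the handle standing wind the wheel clockwise (seen from above) until the middle of the dish is right under the probe tip. Then fold the handle flat again across the wheel, leaving the dish there. Do not push on the carriage, dish or probe stand themselves, and do not disturb the bottle, beaker or vial standing about.

Things in the scene. Friction and masses are not known exactly. Their poses are not given: they have to be found in the camera images.
- stage: Fixed linear stage: aluminium base plate 94 x 450 x 12 mm with two steel guide rods. Origin on the work surface under the handwheel's axis; the rail runs from there along the stage's own -y direction (plate from y = +60 to -390 mm).
- crank_head: Fixed round grey housing (86 mm across) of the handwheel on the +y end of the stage, origin on the work surface on the wheel's vertical axis, which is the stage's origin too. Its yaw says nothing but which way the handle points at the start (its hinge lies on the housing's +x side).
- wheel_axis (a point): Point on the vertical axis of the dark steel handwheel (112 mm diameter, 11 mm thick, its top 52 mm above the work surface), at the wheel's top face.
- wheel (a joint): Angle of the handwheel, rad, 0 at the start, grows as it turns clockwise seen from above (range -0.25 to 9). A gear drives the carriage 15 mm along the rail, away from the wheel, for each rad. Friction about 0.1 N m (about 1.6 N at the handle); it stays where it is left.
- handle (a joint): Angle of the folding handle, rad: 0 folded flat, lying radially inward across the wheel over its centre; 1.57 standing upright on a hard stop, parallel to the wheel axis. Starts within 0.15 of flat. The hinge is stiff (about 0.09 N m) and stays at any angle.
- handle_hinge (a point): Centre of the handle's hinge pin, at the wheel's rim, 62 mm from the wheel axis and 66 mm above the work surface; it goes round with the wheel. The pin is tangential to the wheel, between two lugs (28 mm over both) that reach 6 mm outward of the pin.
- handle_end (a point): Centre of the free end of the handle, 78 mm from the hinge pin. The handle is a round black grip 17 to 19 mm thick from 14 to 78 mm from the pin; folded, its underside is 5 mm over the wheel; upright, its end is 144 mm above the work surface.
- thumb_tab (a point): Middle of the top face of the flat steel thumb tab, 25 mm from the hinge pin on the side away from the grip; the tab (26 mm wide, 6 mm thick) ends 37 mm from the pin. Folded, it sticks out level beyond the wheel's rim with free space under it; pressed down it raises the handle.
- carriage: Grey carriage 78 x 72 x 20 mm on the rail with the white dish clipped on it; origin at the centre of its underside, 17 mm above the work surface. Same axes as the stage. It starts with its middle 160 mm from the wheel axis.
- dish_center (a point): Centre of the white round open dish (61 mm diameter, 14 mm high) on the carriage, at the dish's rim, 51 mm above the work surface.
- probe_stand: Fixed stand beside the rail (on the stage's +x side): dark foot, steel post, cross arm and a downward probe, 132 mm high. Origin on the work surface below the probe tip.
- probe_tip (a point): Lower tip of the pointed steel probe, 62 mm above the work surface, over the centre line of the rail, 215 to 270 mm from the wheel axis.
- bottle: Loose brown bottle with black cap, 52 mm diameter, 98 mm high, standing left of the handwheel near the front of the bench; origin under its centre.
- beaker: Loose clear beaker, 56 mm diameter, 70 mm high, standing farther left than the bottle; origin under its centre.
- vial: Loose clear vial with black cap, 37 mm diameter, 70 mm high, standing behind the handwheel; origin under its centre.

How it is judged:
By the outcome, as a careful person would: the job done as asked, in the order asked, and still so for the second after the job is handed in, with the robot touching nothing.
It also fails if it takes over 62 s, if anything falls off the work surface, if the arm or the gripper's body presses on something with over 40 N, if the wrist force passes 120 N, or if a joint passes its speed limit or range.

### The arm

A 6-joint arm with a two-finger parallel gripper is mounted at the origin on a cart in front of the work surface, level with it; the furniture and walls round the work are solid. World frame = base frame: x ahead of the robot, y to its left, z up, the work surface at z = 0. Lengths are in m, angles in rad, forces in N, time in s.
With the tool pointing down it reaches from about 0.35 to 0.775 m from the base axis. Payload 5.5 kg.
Tool frame: the origin (TCP) lies at the very end of the fingers, on their centre line; the grasp point (between the pads) lies 19 mm behind it; z points along the fingers, y is the line along which they close (so a half turn about z gives the same grasp; the last joint's range is limited). The gripper opens to 85 mm and grips with 20 to 120 N. Pads are 22 mm wide; open, the fingers measure 114 mm over their backs; the gripper's body (76 mm by 85 mm) begins 54 mm behind the grasp point. The pads swing forward as they close: fully open they stand 13 mm farther back than shut.
Start: joints at [1.11, 0.313, 0.046, 1.304, 0, 1.431], TCP at [0.181, 0.546, 0.231] pointing down, gripper open.
Joint ranges: [-2.76, 2.76], [-0.86, 1.69], [-1.03, 1.26], [-2.2, 2.34], [-1.47, 1.5], [-3.14, 3.14]. Speed limits (rad/s): [2.57, 2.57, 3.14, 3.14, 3.14, 3.14].

### API

Orientations are given as a unit quaternion [w, x, y, z].
In Python, from workcell import env, imaging, ticket gives the robot as it stands. The module is installed in compiled form; this text tells all that it offers.
- The arm moves only by the tool apply_moves, never from a script. Its argument "rows" is a list of rows, each an object with "xyz": the shift along the tool's x, y, z in mm, a list of three; "turn": the turn, a rotation vector about the tool's x, y, z in rad, a list of three; "grip": the opening, from 0 (shut) to 1 (fully open). A call has 1 to 12 rows; each row is the pose to reach, as a shift and turn from the pose commanded when the call began, along the tool's axes at that moment; what a row does not reach only later rows make up. A row lasts 1/12 s, in which the tool goes at most 41.7 mm and 7.16 degrees, less where a joint would pass 70% of its speed; a pose out of reach is approached as far as the arm can. A call with a gripper value outside its range is refused whole. The fingers move at their own pace and stop on an object; "force" is the grip in N (left out, the last holds). Time passes only in rows, so rows that repeat a pose let the fingers close. It gives the time, the measured TCP pose, the force, the opening and the grip force at its end, in the units of the state.
- env.get_state(): the state, without advancing time (a new reading comes with each control period).
- imaging.read_camera(name): name is "scene" or "top" or "wrist"; returns a dict with "color" (384x512x3 uint8, blue, green, red), "z_map" (384x512 float32, m along the optical axis (not along the pixel's ray), 0 where there is no reading), "camera_matrix" (3x3 intrinsics, pixels), "k1" (the pictures are not rectified: a ray, as slopes to the right and down, at radius r is drawn at 1 + k1 r^2 times it, then the intrinsics apply), "view" (4x4, takes a point from world to camera coordinates). Camera axes: x right, y down, z forward; pixel columns grow to the right and rows downward; lengths in m; the calibration is good to about 2 mm. A picture is of the moment at which its call begins.
- ticket.hand_in(): hands the job in; it is judged then, once.
The state is a dict: "clock": time; "joint_pos": joint angles; "qvel": joint speeds; "tau": joint torques, N m; "tcp_pos": TCP position; "orientation": TCP orientation; "wrist_force": force on the tool from outside, world axes, zero at the start; "ft_torque": the same for the moment, N m; "finger_gap": finger opening in m; "grip_force": force on a finger pad.
Only numpy, scipy, OpenCV 4.12 (cv2) and the standard library are available. Lean on these libraries where they do the work, as an engineer would, in place of code of your own. Each camera call takes 0.05 s, during which the arm holds its last target. There are 200 camera calls.

## Working session

There is one attempt and no reset: what is moved stays moved. The work goes in short steps, Python scripts to look and compute and a tool call to move; the robot and the scene stay as the last step left them, time stands still between calls to the robot, and variables do not carry over. Pictures are saved under pics/ and viewed, at most 10 in all, crops included, and the job is handed in when it is done.

Besides the shell and the picture viewer there is one more tool, called after "Emit:" as name(argument=value, ...) on one line, values as JSON. apply_moves: Moves the arm, as the interface text tells. Its arguments: {"type":"object","properties":{"rows":{"type":"array"},"force":{"type":"number"}},"required":["rows"]}

```bash
mkdir -p pics; cat > h.py <<'E'
import numpy as np, cv2
from workcell import env, imaging
def cap(name):
    d=imaging.read_camera(name); np.savez(''+name+'.npz',**{k:np.asarray(v) for k,v in d.items()}); return d
def load(name): return dict(np.load(''+name+'.npz'))
def cloud(d):
    K=d['camera_matrix'];k=float(d['k1']);h,w=d['z_map'].shape
    u,v=np.meshgrid(np.arange(w),np.arange(h))
    p=np.stack([u,v],-1).reshape(-1,1,2).astype(float)
    s=cv2.undistortPoints(p,K,np.array([k,0,0,0.])).reshape(h,w,2)
    z=d['z_map']; P=np.dstack([s*z[...,None],z])
    V=d['view']; W=(P-V[:3,3])@V[:3,:3]
    W[z==0]=np.nan
    return W
def proj(d,X):
    c=d['view'][:3,:3]@np.asarray(X,float).T+d['view'][:3,3:4]
    return cv2.projectPoints(c.T.copy(),np.zeros(3),np.zeros(3),d['camera_matrix'],np.array([float(d['k1']),0,0,0.]))[0].reshape(-1,2)
E
python3 - <<'E'
from h import *
a=cap('scene');b=cap('top')
im=np.hstack([a['color'],b['color']]);cv2.imwrite('pics/a.png',cv2.resize(a['color'],(800,600)));cv2.imwrite('pics/b.png',cv2.resize(b['color'],(800,600)))
for d in(a,b):
  V=d['view'];print((-V[:3,:3].T@V[:3,3]).round(3),V[:3,:3].round(2).tolist(),d['camera_matrix'][0,0],d['k1'])
print(env.get_state())
E
```

```text
[ 0.067 -0.519  0.866] [[0.67, -0.75, 0.01], [-0.56, -0.51, -0.65], [0.49, 0.43, -0.76]] 372.15383869446663 0.04225746357623269
[ 0.444 -0.073  1.146] [[-0.01, -1.0, 0.0], [-0.99, 0.01, -0.15], [0.15, -0.0, -0.99]] 363.35963346845864 0.02679998978661608
{'clock': 0.1, 'joint_pos': array([1.11038499e+00, 3.13951870e-01, 4.51094326e-02, 1.30361177e+00,
       3.97259607e-06, 1.43119882e+00]), 'qvel': array([-4.65016631e-04, -2.43527616e-03,  2.22286850e-03,  1.30441708e-03,
        6.65162686e-05,  5.40634447e-05]), 'tau': array([ 3.89879904e-03, -4.81724596e+01,  2.99244350e+01,  1.27308423e-02,
       -1.34808629e-04, -1.59985143e-05]), 'tcp_pos': array([0.18112382, 0.54525203, 0.23048982]), 'orientation': array([-2.46869251e-04,  1.59719858e-01,  9.87162033e-01, -7.91327415e-04]), 'wrist_force': array([ 0.48160603, -0.22529435, -0.08248207]), 'ft_torque': array([ 0.02722116,  0.00959735, -0.01578922]), 'grip_force': 0.0, 'finger_gap': 0.0850377293153265}
```

View pics/a.png

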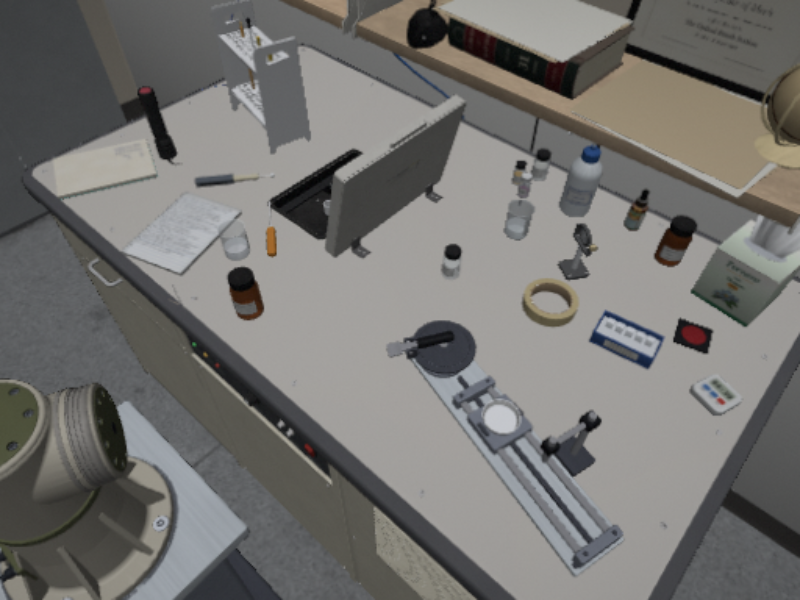

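View pics/b.png

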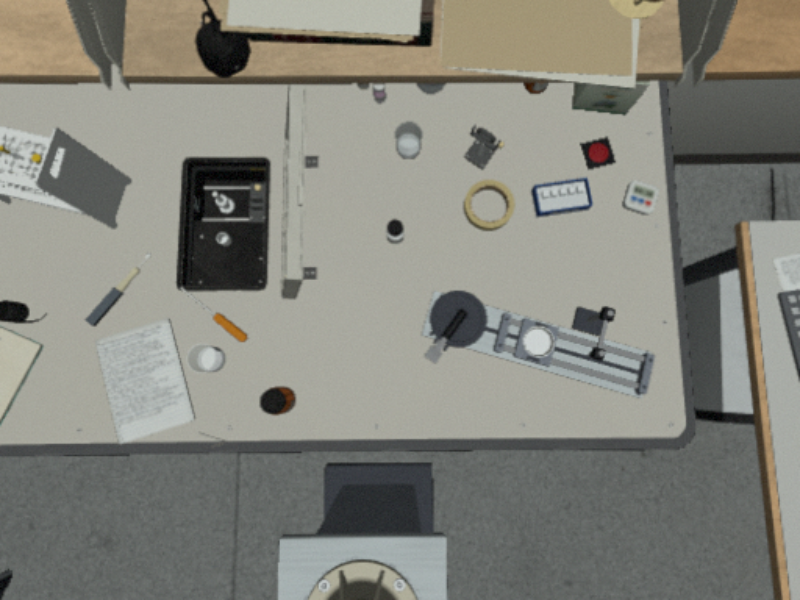

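The wheel is at (458,318) in the top view, with the tab pointing to the robot side at (433,352), the dish at (538,342) and the probe near (597,353). The scene view agrees.

```bash
python3 - <<'E'
from h import *
from scipy.optimize import least_squares
s=.64
R={}
for n in('top','scene'):
    d=load(n);W=cloud(d);C=d['color'].astype(int)
    v,u=(int(318*s),int(458*s)) if n=='top' else (int(347*s),int(445*s))
    c0=W[v,u];print(n,'seed',c0.round(4))
    x,y,z=W[...,0],W[...,1],W[...,2]
    r=np.hypot(x-c0[0],y-c0[1])
    m=(r<.085)&(z>.040)&(z<.0575)&(C.sum(-1)<260)
    p=np.c_[x[m],y[m]]
    (cx,cy),rad=cv2.minEnclosingCircle(p.astype(np.float32));print('wheel mec',cx,cy,rad,m.sum(),'z',np.median(z[m]))
    f=least_squares(lambda q:[0],[0]) if 0 else None
    r=np.hypot(x-cx,y-cy)
    # tab/handle: z 0.058..0.09
    m2=(r<.115)&(z>.060)&(z<.1)
    q=np.c_[x[m2],y[m2],z[m2]];mu=q.mean(0);U,S,Vt=np.linalg.svd(q-mu,full_matrices=False)
    t=(q-mu)@Vt[0];print('handle mean',mu.round(4),'dir',Vt[0].round(3),'ext',(mu+Vt[0]*t.min()).round(4),(mu+Vt[0]*t.max()).round(4))
    # dish: bright white
    m3=(C.min(-1)>175)&(z>.035)&(z<.06)&(np.hypot(x-cx,y-cy)<.25)
    (dx,dy),rd=cv2.minEnclosingCircle(np.c_[x[m3],y[m3]].astype(np.float32));print('dish',dx,dy,rd,m3.sum(),z[m3].mean())
    # probe stand: z>.065 y<dish
    m4=(z>.055)&(z<.15)&(np.hypot(x-cx,y-cy)>.16)&(np.hypot(x-cx,y-cy)<.36)&(y<cy)&(np.abs(x-.45)<.15)
    for zz in np.arange(.055,.15,.01):
        k=m4&(z>=zz)&(z<zz+.01)
        if k.sum(): print('probe z',round(zz,3),k.sum(),np.c_[x[k],y[k]].min(0).round(3),np.c_[x[k],y[k]].max(0).round(3))
    # base plate
    m5=(z>.009)&(z<.015)&(np.hypot(x-cx,y-cy)<.42)&(y<cy+.1)
    b=cv2.minAreaRect(np.c_[x[m5],y[m5]].astype(np.float32));print('plate',b)
    cv2.imwrite(f'pics/{n}_crop.png',cv2.resize(d['color'][170:370,230:420] if n=='scene' else d['color'][170:270,255:435],None,fx=4 if n=='top' else 3,fy=4 if n=='top' else 3,interpolation=2))
E
```

```text
top seed [ 0.5595 -0.1835  0.0818]
wheel mec 0.5617388486862183 -0.18850231170654297 0.05570891126990318 844 z 0.04972945085722421
handle mean [ 0.5236 -0.1607  0.0723] dir [-0.801  0.579 -0.154] ext [ 0.5729 -0.1963  0.0817] [ 0.4815 -0.1303  0.0642]
dish 0.6064213514328003 -0.2078944593667984 0.18606480956077576 218 0.0400515616583795
probe z 0.055 5 [ 0.557 -0.45 ] [ 0.566 -0.447]
probe z 0.065 6 [ 0.556 -0.451] [ 0.565 -0.446]
probe z 0.075 8 [ 0.485 -0.448] [ 0.564 -0.426]
probe z 0.085 1 [ 0.493 -0.428] [ 0.493 -0.428]
probe z 0.095 1 [ 0.567 -0.444] [ 0.567 -0.444]
probe z 0.105 43 [ 0.478 -0.454] [ 0.572 -0.419]
probe z 0.115 122 [ 0.478 -0.463] [ 0.574 -0.42 ]
probe z 0.125 30 [ 0.485 -0.457] [ 0.564 -0.425]
probe z 0.135 2 [ 0.491 -0.433] [ 0.491 -0.431]
plate ((0.6916705965995789, -0.329514741897583), (0.5733301639556885, 0.42454126477241516), 73.4239501953125)
scene seed [ 0.5602 -0.1919  0.0494]
wheel mec 0.5544973015785217 -0.18687738478183746 0.06175602599978447 898 z 0.05087936857696358
handle mean [ 0.5229 -0.1633  0.0726] dir [-0.785  0.602 -0.144] ext [ 0.5711 -0.2002  0.0814] [ 0.4811 -0.1313  0.0649]
dish 0.5159642100334167 -0.34157097339630127 0.029443327337503433 279 0.04175686032322129
probe z 0.055 12 [ 0.554 -0.46 ] [ 0.561 -0.45 ]
probe z 0.065 14 [ 0.485 -0.46 ] [ 0.561 -0.433]
probe z 0.075 20 [ 0.484 -0.459] [ 0.558 -0.43 ]
probe z 0.085 16 [ 0.483 -0.46 ] [ 0.559 -0.429]
probe z 0.095 3 [ 0.482 -0.458] [ 0.549 -0.434]
probe z 0.105 72 [ 0.477 -0.467] [ 0.564 -0.423]
probe z 0.115 195 [ 0.478 -0.467] [ 0.574 -0.423]
probe z 0.125 52 [ 0.484 -0.46 ] [ 0.565 -0.428]
plate ((0.6717997789382935, -0.3353922367095947), (0.5666273832321167, 0.43848735094070435), 5.456754684448242)
```

View pics/scene_crop.png

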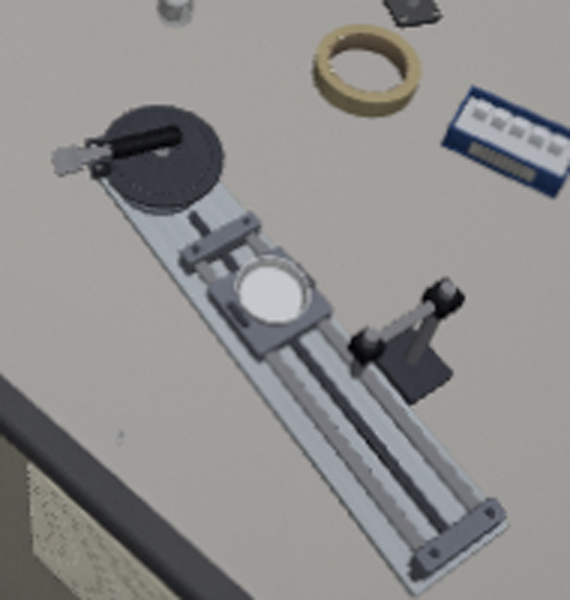

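View pics/top_crop.png

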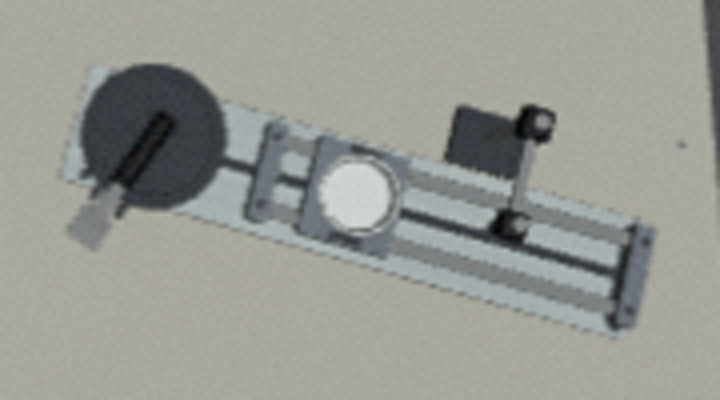

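The top crop shows the tab pointing outward toward the robot and left at about (95,220), the grip ending near (165,117), the dish at (355,193) and the probe tip at about (510,230). In the scene crop the handle is almost flat. I'll move to a hover over the grip, with finger closing tangential to the wheel.

Emit:
apply_moves(rows=[{"xyz": [-564,-567,60],"turn": [0,0,-2.827],"grip": 0.6},{"xyz": [-564,-567,60],"turn": [0,0,-2.827],"grip": 0.6},{"xyz": [-564,-567,60],"turn": [0,0,-2.827],"grip": 0.6},{"xyz": [-564,-567,60],"turn": [0,0,-2.827],"grip": 0.6},{"xyz": [-564,-567,60],"turn": [0,0,-2.827],"grip": 0.6},{"xyz": [-564,-567,60],"turn": [0,0,-2.827],"grip": 0.6},{"xyz": [-564,-567,60],"turn": [0,0,-2.827],"grip": 0.6},{"xyz": [-564,-567,60],"turn": [0,0,-2.827],"grip": 0.6},{"xyz": [-564,-567,60],"turn": [0,0,-2.827],"grip": 0.6},{"xyz": [-564,-567,60],"turn": [0,0,-2.827],"grip": 0.6},{"xyz": [-564,-567,60],"turn": [0,0,-2.827],"grip": 0.6},{"xyz": [-564,-567,60],"turn": [0,0,-2.827],"grip": 0.6}])

```text
clock: 1.1
tcp_pos: [0.3757, 0.159, 0.1989]
orientation: [-0.0, -0.471, 0.882, 0.0]
wrist_force: [1.0, 0.9, 0.0]
finger_gap: 0.0511
grip_force: 0.0
```

```bash
cat >> h.py <<'E'
from scipy.spatial.transform import Rotation as Ro
def pose():
    s=env.get_state();q=s['orientation'];R=Ro.from_quat([q[1],q[2],q[3],q[0]]).as_matrix()
    return s['tcp_pos'],R,s
def need(target,yaw):
    "shift mm in tool axes and turn to reach target TCP with tool down, tool x at yaw"
    p,R,s=pose();c,n=np.cos(yaw),np.sin(yaw)
    T=np.array([[c,n,0],[n,-c,0],[0,0,-1.]])
    print('t',round(s['clock'],2),'tcp',p.round(4),'q',s['joint_pos'].round(2),'F',s['wrist_force'].round(1),'gap',round(s['finger_gap'],4))
    print('shift',(R.T@(np.asarray(target)-p)*1000).round(1),'turn',Ro.from_matrix(R.T@T).as_rotvec().round(3))
E
python3 -c "
from h import *
need([.5375,-.171,.17],-.635)"
```

```text
t 1.1 tcp [0.3757 0.159  0.1989] q [ 0.2   0.   -0.41  1.16  0.   -0.78] F [1.  0.9 0. ] gap 0.0511
shift [ 183.8 -318.2   28.8] turn [ 0.     0.    -1.527]
```

Emit:
apply_moves(rows=[{"xyz": [184,-318,29],"turn": [0,0,-1.527],"grip": 0.5},{"xyz": [184,-318,29],"turn": [0,0,-1.527],"grip": 0.5},{"xyz": [184,-318,29],"turn": [0,0,-1.527],"grip": 0.5},{"xyz": [184,-318,29],"turn": [0,0,-1.527],"grip": 0.5},{"xyz": [184,-318,29],"turn": [0,0,-1.527],"grip": 0.5},{"xyz": [184,-318,29],"turn": [0,0,-1.527],"grip": 0.5},{"xyz": [184,-318,29],"turn": [0,0,-1.527],"grip": 0.5},{"xyz": [184,-318,29],"turn": [0,0,-1.527],"grip": 0.5},{"xyz": [184,-318,29],"turn": [0,0,-1.527],"grip": 0.5},{"xyz": [184,-318,29],"turn": [0,0,-1.527],"grip": 0.5},{"xyz": [184,-318,29],"turn": [0,0,-1.527],"grip": 0.5},{"xyz": [184,-318,29],"turn": [0,0,-1.527],"grip": 0.5}])

```text
clock: 2.1
tcp_pos: [0.5355, -0.1723, 0.1688]
orientation: [-0.0, 0.927, -0.375, -0.001]
wrist_force: [0.7, -0.2, 0.1]
finger_gap: 0.0426
grip_force: 0.0
```

Emit:
apply_moves(rows=[{"xyz": [0,0,0],"turn": [0,0,0],"grip": 0.5},{"xyz": [0,0,0],"turn": [0,0,0],"grip": 0.5}])

```text
clock: 2.27
tcp_pos: [0.535, -0.1702, 0.1696]
orientation: [-0.0, 0.926, -0.378, -0.001]
wrist_force: [-0.9, 0.0, -0.5]
finger_gap: 0.0429
grip_force: 0.0
```

```bash
python3 - <<'E'
from h import *
need([.5375,-.171,.17],-.635)
d=cap('wrist');W=cloud(d);cv2.imwrite('pics/w1.png',d['color'])
p,R,s=pose();x,y,z=np.moveaxis(W,-1,0);C=d['color'].astype(int)
r=np.hypot(x-.5617,y+.1885)
m=(r<.085)&(z>.04)&(z<.0575)&(C.sum(-1)<260)
print('wheel',cv2.minEnclosingCircle(np.c_[x[m],y[m]].astype(np.float32)),m.sum())
m2=(r<.115)&(z>.06)&(z<.1);q=np.c_[x[m2],y[m2],z[m2]]
mu=q.mean(0);Vt=np.linalg.svd(q-mu,full_matrices=False)[2];t=(q-mu)@Vt[0]
print(m2.sum(),mu.round(4),Vt[0].round(3),(mu+Vt[0]*t.min()).round(4),(mu+Vt[0]*t.max()).round(4))
g=(q-p)@R; print('tool frame x bins:')
for a in range(-70,60,10):
    k=(g[:,0]*1e3>=a)&(g[:,0]*1e3<a+10)
    if k.sum()>5: print(a,k.sum(),(g[k,1].min()*1e3).round(1),(g[k,1].max()*1e3).round(1),q[k,2].max().round(4))
E
```

```text
t 2.27 tcp [ 0.535  -0.1702  0.1696] q [-0.45  0.31 -0.11  1.15  0.   -2.82] F [-0.9  0.  -0.5] gap 0.0429
shift [ 2.3 -1.2 -0.4] turn [ 0.     0.001 -0.14 ]
wheel ((0.5621466636657715, -0.18924936652183533), 0.05497235804796219) 7542
2470 [ 0.5285 -0.1649  0.0725] [-0.8    0.582 -0.148] [ 0.5731 -0.1974  0.0808] [ 0.481  -0.1304  0.0638]
tool frame x bins:
-70 110 -3.7 21.8 0.066
-60 223 -5.6 21.6 0.0672
-50 236 -6.6 19.3 0.0681
-40 186 -11.3 17.6 0.0718
-30 270 -11.4 19.8 0.0728
-20 182 -11.1 16.6 0.0767
-10 191 -9.0 8.8 0.0786
0 213 -10.7 8.8 0.0787
10 207 -11.5 6.8 0.0797
20 216 -13.9 4.9 0.0811
30 238 -15.4 4.0 0.0835
40 198 -15.3 3.0 0.0834
```

View pics/w1.png

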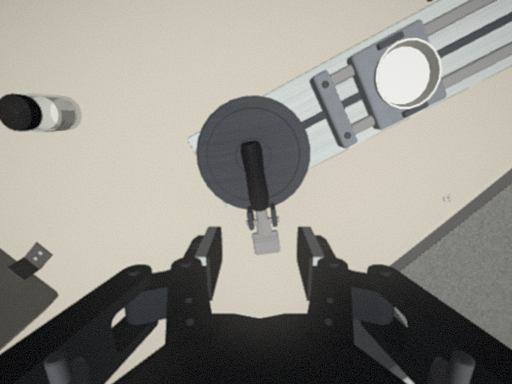

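The wrist view shows the wheel at about (253,153), the grip running from (250,145) to (262,205) and the tab at (265,243), between the open fingers' plane. I'll align and descend.

Emit:
apply_moves(rows=[{"xyz": [3,-1,30],"turn": [0,0,-0.07],"grip": 0.5},{"xyz": [3,-1,60],"turn": [0,0,-0.134],"grip": 0.5},{"xyz": [3,-1,60],"turn": [0,0,-0.134],"grip": 0.5},{"xyz": [3,-1,60],"turn": [0,0,-0.134],"grip": 0.5},{"xyz": [3,-1,60],"turn": [0,0,-0.134],"grip": 0.5}])

```text
clock: 2.73
tcp_pos: [0.5386, -0.1714, 0.1114]
orientation: [0.0, 0.949, -0.314, 0.0]
wrist_force: [-0.6, -0.2, -0.1]
finger_gap: 0.0426
grip_force: 0.0
```

```bash
python3 -c "
from h import *
need([.538,-.1715,.056],-.629)"
```

```text
t 2.73 tcp [ 0.5386 -0.1714  0.1114] q [-0.45  0.36 -0.19  1.02  0.   -2.95] F [-0.6 -0.2 -0.1] gap 0.0426
shift [-0.5  0.5 55.4] turn [-0.    -0.001 -0.011]
```

Emit:
apply_moves(rows=[{"xyz": [-0.5,0.5,25],"turn": [0,0,-0.01],"grip": 0.5},{"xyz": [-0.5,0.5,45],"turn": [0,0,-0.01],"grip": 0.5},{"xyz": [-0.5,0.5,55],"turn": [0,0,-0.01],"grip": 0.5},{"xyz": [-0.5,0.5,55],"turn": [0,0,-0.01],"grip": 0.5},{"xyz": [-0.5,0.5,55],"turn": [0,0,-0.01],"grip": 0.3},{"xyz": [-0.5,0.5,55],"turn": [0,0,-0.01],"grip": 0.1},{"xyz": [-0.5,0.5,55],"turn": [0,0,-0.01],"grip": 0.1},{"xyz": [-0.5,0.5,55],"turn": [0,0,-0.01],"grip": 0.1}], force=25)

```text
clock: 3.4
tcp_pos: [0.5389, -0.172, 0.0568]
orientation: [-0.0, 0.951, -0.309, 0.002]
wrist_force: [2.9, 1.1, 2.8]
finger_gap: 0.0178
grip_force: 24.5
```

```bash
python3 -c "
from h import *
need([.538,-.1715,.056],-.629)
d=cap('wrist');cv2.imwrite('pics/w2.png',d['color'])"
```

```text
t 3.4 tcp [ 0.5389 -0.172   0.0568] q [-0.45  0.4  -0.27  0.89  0.   -2.97] F [2.9 1.1 2.8] gap 0.0178
shift [-1.   0.1  0.8] turn [-0.001 -0.003  0.002]
```

View pics/w2.png

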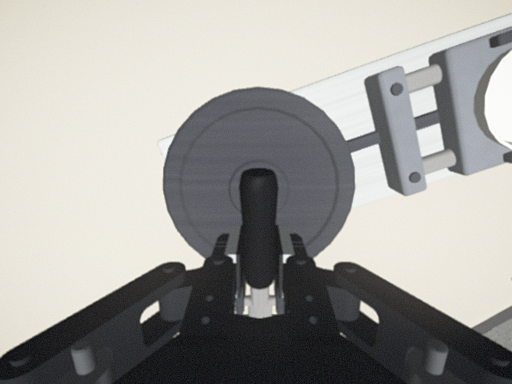

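The fingers hold the grip at about (260,215) and nothing else is touched. I'll swing it up along its arc, with the tool kept vertical.

Emit:
apply_moves(rows=[{"xyz": [-0.8,0,-4],"turn": [0,0,0],"grip": 0.1},{"xyz": [-2.1,0,-7.8],"turn": [0,0,0],"grip": 0.1},{"xyz": [-3.9,0,-11.5],"turn": [0,0,0],"grip": 0.1},{"xyz": [-6.1,0,-14.9],"turn": [0,0,0],"grip": 0.1},{"xyz": [-8.6,0,-18],"turn": [0,0,0],"grip": 0.1},{"xyz": [-11.6,0,-20.8],"turn": [0,0,0],"grip": 0.1},{"xyz": [-14.8,0,-23.2],"turn": [0,0,0],"grip": 0.1},{"xyz": [-18.3,0,-25.2],"turn": [0,0,0],"grip": 0.1},{"xyz": [-22,0,-26.8],"turn": [0,0,0],"grip": 0.1},{"xyz": [-25.9,0,-27.9],"turn": [0,0,0],"grip": 0.1},{"xyz": [-29.9,0,-28.5],"turn": [0,0,0],"grip": 0.1},{"xyz": [-34,0,-28.7],"turn": [0,0,0],"grip": 0.1}], force=25)

```text
clock: 4.45
tcp_pos: [0.5134, -0.1538, 0.0854]
orientation: [0.001, 0.951, -0.309, 0.004]
wrist_force: [6.7, -2.9, -1.2]
finger_gap: 0.0175
grip_force: 24.5
```

```bash
python3 - <<'E'
from h import *
need([.5119,-.1525,.085],-.629)
d=cap('scene');W=cloud(d);x,y,z=np.moveaxis(W,-1,0)
uv=proj(d,[[.512,-.153,.1]])[0].astype(int);print(uv)
c=d['color'][uv[1]-75:uv[1]+75,uv[0]-100:uv[0]+100];cv2.imwrite('pics/s2.png',cv2.resize(c,None,fx=3.5,fy=3.5,interpolation=2))
E
```

```text
t 4.45 tcp [ 0.5134 -0.1538  0.0854] q [-0.44  0.32 -0.31  0.93 -0.   -2.95] F [ 6.7 -2.9 -1.2] gap 0.0175
shift [-2.  -0.2  0.4] turn [-0.001 -0.008  0.001]
[261 213]
```

View pics/s2.png

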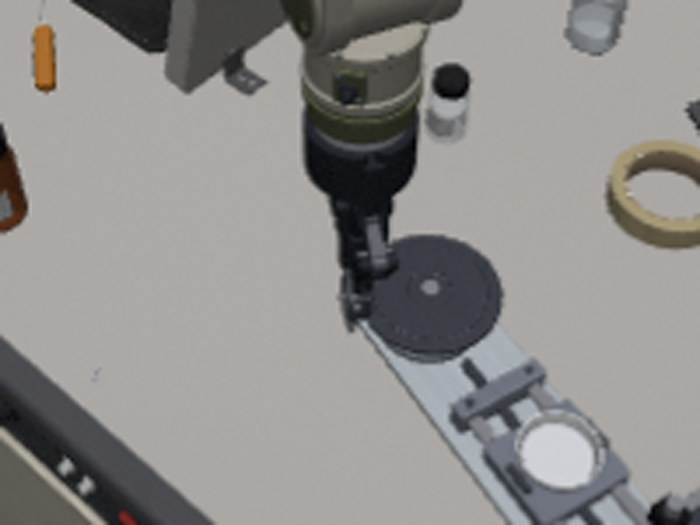

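The wheel top is clear, with its hub visible at (430,288). The handle is up between the fingers and the tab hangs at (350,305). I'll push on to the stop and watch the force.

Emit:
apply_moves(rows=[{"xyz": [-1.5,0,0],"turn": [0,0,0],"grip": 0.1},{"xyz": [-3,0,0],"turn": [0,0,0],"grip": 0.1},{"xyz": [-3,0,0],"turn": [0,0,0],"grip": 0.1}])

```text
clock: 4.75
tcp_pos: [0.5116, -0.1525, 0.0856]
orientation: [0.001, 0.951, -0.309, 0.005]
wrist_force: [8.3, -3.6, -1.9]
finger_gap: 0.0177
grip_force: 24.8
```

```bash
python3 -c "
from h import *
need([.5119,-.1525,.085],-.629)"
```

```text
t 4.75 tcp [ 0.5116 -0.1525  0.0856] q [-0.44  0.32 -0.32  0.92 -0.   -2.95] F [ 8.3 -3.6 -1.9] gap 0.0177
shift [ 0.2 -0.2  0.6] turn [-0.001 -0.009  0.001]
```

Emit:
apply_moves(rows=[{"xyz": [-2,0,0],"turn": [0,0,0],"grip": 0.1},{"xyz": [-4,0,0],"turn": [0,0,0],"grip": 0.1},{"xyz": [-4,0,0],"turn": [0,0,0],"grip": 0.1},{"xyz": [-4,0,0],"turn": [0,0,0],"grip": 0.1}])

```text
clock: 5.08
tcp_pos: [0.5114, -0.1524, 0.0857]
orientation: [0.002, 0.951, -0.309, 0.008]
wrist_force: [17.2, -9.5, -11.5]
finger_gap: 0.0176
grip_force: 25.2
```

```bash
python3 -c "
from h import *
need([.5119,-.1525,.085],-.629)"
```

```text
t 5.08 tcp [ 0.5114 -0.1524  0.0857] q [-0.44  0.31 -0.33  0.91 -0.   -2.95] F [ 17.2  -9.5 -11.5] gap 0.0176
shift [ 0.4 -0.2  0.7] turn [-0.001 -0.016 -0.   ]
```

The handle is on its hard stop: a 4 mm command moved it only 0.2 mm and the force rose. I'll release, regrip higher and leave a slight outward bias.

Emit:
apply_moves(rows=[{"xyz": [4.5,0,0],"turn": [0,0,0],"grip": 0.1},{"xyz": [4.5,0,0],"turn": [0,0,0],"grip": 0.5},{"xyz": [4.5,0,0],"turn": [0,0,0],"grip": 0.5},{"xyz": [4.5,0,-12],"turn": [0,0,0],"grip": 0.5},{"xyz": [4.5,0,-22],"turn": [0,0,0],"grip": 0.5},{"xyz": [4.5,0,-22],"turn": [0,0,0],"grip": 0.5},{"xyz": [4.5,0,-22],"turn": [0,0,0],"grip": 0.5}])

```text
clock: 5.67
tcp_pos: [0.5082, -0.1503, 0.1065]
orientation: [0.0, 0.951, -0.309, 0.001]
wrist_force: [-0.1, -0.2, 0.2]
finger_gap: 0.0428
grip_force: 0.0
```

```bash
cat > c.py <<'E'
from h import *
import sys
C=np.array([.562,-.189])
def hub():
    p,R,s=pose();v=p[:2]-C;print('t',round(s['clock'],2),'r',round(np.hypot(*v)*1e3,1),'wheel est',round((2.515-np.arctan2(v[1],v[0]))%(2*np.pi),3),'F',s['wrist_force'].round(1),'q',s['joint_pos'].round(2),'z',p[2].round(4),'gap',s['finger_gap'].round(4))
    x=R[:,0];w=C-p[:2];print('tool-frame centre mm',(R[:,0][:2]@w*1e3).round(1),(R[:,1][:2]@w*1e3).round(1))
hub()
E
python3 - <<'E'
from c import *
d=cap('scene');W=cloud(d);x,y,z=np.moveaxis(W,-1,0);C_=d['color'].astype(int)
m=(np.hypot(x-.5119,y+.1525)<.05)&(z>.075)&(z<.14)&(C_.max(-1)<60)
for a in np.arange(.07,.145,.01):
    k=m&(z>=a)&(z<a+.01)
    if k.sum()>3: print(round(a,3),k.sum(),np.median(x[k]).round(4),np.median(y[k]).round(4))
E
```

```text
Traceback (most recent call last):
  File "c.py", line 7, in <module>
    hub()
    ~~~^^
  File "c.py", line 5, in hub
    p,R,s=pose();v=p[:2]-C;print('t',round(s['clock'],2),'r',round(np.hypot(*v)*1e3,1),'wheel est',round((2.515-np.arctan2(v[1],v[0]))%(2*np.pi),3),'F',s['wrist_force'].round(1),'q',s['joint_pos'].round(2),'z',p[2].round(4),'gap',s['finger_gap'].round(4))
                                                                                                                                                                                                                                      ^^^^^^^^^^^^^^^^^^^^^
AttributeError: 'float' object has no attribute 'round'
```

Emit:
apply_moves(rows=[{"xyz": [2.5,0,0],"turn": [0,0,0],"grip": 0.5},{"xyz": [2.5,0,0],"turn": [0,0,0],"grip": 0.1},{"xyz": [2.5,0,0],"turn": [0,0,0],"grip": 0.1},{"xyz": [2.5,0,0],"turn": [0,0,0],"grip": 0.1}], force=20)

```text
clock: 6.0
tcp_pos: [0.5098, -0.1516, 0.1054]
orientation: [-0.0, 0.951, -0.309, -0.0]
wrist_force: [1.0, 0.3, -0.1]
finger_gap: 0.0176
grip_force: 19.5
```

Emit:
apply_moves(rows=[{"xyz": [0.3,-6.3,0],"turn": [0,0,0.1],"grip": 0.1},{"xyz": [1.3,-12.6,0],"turn": [0,0,0.2],"grip": 0.1},{"xyz": [2.8,-18.8,0],"turn": [0,0,0.3],"grip": 0.1},{"xyz": [5.0,-24.7,0],"turn": [0,0,0.4],"grip": 0.1},{"xyz": [7.8,-30.4,0],"turn": [0,0,0.5],"grip": 0.1},{"xyz": [11.1,-35.9,0],"turn": [0,0,0.6],"grip": 0.1}], force=20)

```text
clock: 6.5
tcp_pos: [0.5396, -0.1287, 0.1054]
orientation: [0.0, 0.816, -0.578, -0.001]
wrist_force: [-0.4, -1.1, 1.2]
finger_gap: 0.0175
grip_force: 19.7
```

```bash
sed -i "s/s\['finger_gap'\].round(4)/round(s['finger_gap'],4)/" c.py; python3 c.py
```

```text
t 6.5 r 64.4 wheel est 0.589 F [-0.4 -1.1  1.2] q [-0.38  0.34 -0.23  1.    0.   -2.29] z 0.1054 gap 0.0175
tool-frame centre mm 64.4 -1.1
```

Emit:
apply_moves(rows=[{"xyz": [0.3,-6.3,0],"turn": [0,0,0.1],"grip": 0.1},{"xyz": [1.3,-12.6,0],"turn": [0,0,0.2],"grip": 0.1},{"xyz": [2.8,-18.8,0],"turn": [0,0,0.3],"grip": 0.1},{"xyz": [5.0,-24.7,0],"turn": [0,0,0.4],"grip": 0.1},{"xyz": [7.8,-30.4,0],"turn": [0,0,0.5],"grip": 0.1},{"xyz": [11.1,-35.9,0],"turn": [0,0,0.6],"grip": 0.1},{"xyz": [14.9,-40.9,0],"turn": [0,0,0.7],"grip": 0.1},{"xyz": [19.3,-45.6,0],"turn": [0,0,0.8],"grip": 0.1},{"xyz": [24.0,-49.7,0],"turn": [0,0,0.9],"grip": 0.1},{"xyz": [29.2,-53.4,0],"turn": [0,0,1.0],"grip": 0.1},{"xyz": [34.7,-56.6,0],"turn": [0,0,1.1],"grip": 0.1},{"xyz": [40.5,-59.2,0],"turn": [0,0,1.2],"grip": 0.1}])

```text
clock: 7.5
tcp_pos: [0.6093, -0.1466, 0.1054]
orientation: [-0.0, -0.347, 0.938, 0.001]
wrist_force: [-0.9, 2.2, 1.4]
finger_gap: 0.0178
grip_force: 19.7
```

```bash
python3 c.py
```

```text
t 7.5 r 63.5 wheel est 1.785 F [-0.9  2.2  1.4] q [-0.36  0.47 -0.03  1.07  0.   -1.07] z 0.1054 gap 0.0178
tool-frame centre mm 63.5 -1.3
```

Emit:
apply_moves(rows=[{"xyz": [0.3,-6.3,0],"turn": [0,0,0.1],"grip": 0.1},{"xyz": [1.3,-12.6,0],"turn": [0,0,0.2],"grip": 0.1},{"xyz": [2.8,-18.8,0],"turn": [0,0,0.3],"grip": 0.1},{"xyz": [5.0,-24.7,0],"turn": [0,0,0.4],"grip": 0.1},{"xyz": [7.8,-30.4,0],"turn": [0,0,0.5],"grip": 0.1},{"xyz": [11.1,-35.9,0],"turn": [0,0,0.6],"grip": 0.1},{"xyz": [14.9,-40.9,0],"turn": [0,0,0.7],"grip": 0.1},{"xyz": [19.3,-45.6,0],"turn": [0,0,0.8],"grip": 0.1},{"xyz": [24.0,-49.7,0],"turn": [0,0,0.9],"grip": 0.1},{"xyz": [29.2,-53.4,0],"turn": [0,0,1.0],"grip": 0.1},{"xyz": [34.7,-56.6,0],"turn": [0,0,1.1],"grip": 0.1},{"xyz": [40.5,-59.2,0],"turn": [0,0,1.2],"grip": 0.1}])

```text
clock: 8.5
tcp_pos: [0.6176, -0.2178, 0.1054]
orientation: [-0.0, 0.243, 0.97, 0.001]
wrist_force: [0.6, 3.4, 1.0]
finger_gap: 0.0173
grip_force: 19.8
```

```bash
python3 c.py
```

```text
t 8.5 r 62.6 wheel est 2.993 F [0.6 3.4 1. ] q [-0.46  0.53  0.06  1.1   0.    0.03] z 0.1054 gap 0.0173
tool-frame centre mm 62.6 -0.8
```

Emit:
apply_moves(rows=[{"xyz": [0.3,-6.3,0],"turn": [0,0,0.1],"grip": 0.1},{"xyz": [1.3,-12.6,0],"turn": [0,0,0.2],"grip": 0.1},{"xyz": [2.8,-18.8,0],"turn": [0,0,0.3],"grip": 0.1},{"xyz": [5.0,-24.7,0],"turn": [0,0,0.4],"grip": 0.1},{"xyz": [7.8,-30.4,0],"turn": [0,0,0.5],"grip": 0.1},{"xyz": [11.1,-35.9,0],"turn": [0,0,0.6],"grip": 0.1},{"xyz": [14.9,-40.9,0],"turn": [0,0,0.7],"grip": 0.1},{"xyz": [19.3,-45.6,0],"turn": [0,0,0.8],"grip": 0.1},{"xyz": [24.0,-49.7,0],"turn": [0,0,0.9],"grip": 0.1},{"xyz": [29.2,-53.4,0],"turn": [0,0,1.0],"grip": 0.1},{"xyz": [34.7,-56.6,0],"turn": [0,0,1.1],"grip": 0.1},{"xyz": [40.5,-59.2,0],"turn": [0,0,1.2],"grip": 0.1}])

```text
clock: 9.5
tcp_pos: [0.5546, -0.2515, 0.1054]
orientation: [-0.0, 0.748, 0.664, 0.001]
wrist_force: [3.3, 3.1, -1.4]
finger_gap: 0.0176
grip_force: 19.6
```

```bash
python3 c.py
```

```text
t 9.5 r 63.0 wheel est 4.204 F [ 3.3  3.1 -1.4] q [-0.56  0.44 -0.08  1.05  0.    1.13] z 0.1054 gap 0.0176
tool-frame centre mm 63.0 -0.1
```

Emit:
apply_moves(rows=[{"xyz": [0.3,-6.3,0],"turn": [0,0,0.1],"grip": 0.1},{"xyz": [1.3,-12.6,0],"turn": [0,0,0.2],"grip": 0.1},{"xyz": [2.8,-18.8,0],"turn": [0,0,0.3],"grip": 0.1},{"xyz": [5.0,-24.7,0],"turn": [0,0,0.4],"grip": 0.1},{"xyz": [7.8,-30.4,0],"turn": [0,0,0.5],"grip": 0.1},{"xyz": [11.1,-35.9,0],"turn": [0,0,0.6],"grip": 0.1},{"xyz": [14.9,-40.9,0],"turn": [0,0,0.7],"grip": 0.1},{"xyz": [19.3,-45.6,0],"turn": [0,0,0.8],"grip": 0.1},{"xyz": [24.0,-49.7,0],"turn": [0,0,0.9],"grip": 0.1},{"xyz": [29.2,-53.4,0],"turn": [0,0,1.0],"grip": 0.1},{"xyz": [34.7,-56.6,0],"turn": [0,0,1.1],"grip": 0.1},{"xyz": [40.5,-59.2,0],"turn": [0,0,1.2],"grip": 0.1}])

```text
clock: 10.5
tcp_pos: [0.5003, -0.205, 0.1054]
orientation: [0.0, 0.992, 0.125, 0.0]
wrist_force: [3.5, -0.5, -2.1]
finger_gap: 0.0177
grip_force: 19.6
```

```bash
python3 c.py; python3 - <<'E'
from h import *
ims=[]
for n in('top','scene'):
    d=cap(n);W=cloud(d);x,y,z=np.moveaxis(W,-1,0);c=d['color']
    ux=np.array([-.286,-.958]);a=(x-.562)*ux[0]+(y+.189)*ux[1];l=(x-.562)*.958-(y+.189)*.286
    m=(c.min(-1)>165)&(z>.033)&(z<.06)&(a>.12)&(a<.33)&(abs(l)<.06)
    (ca,cl),r=cv2.minEnclosingCircle(np.c_[a[m],l[m]].astype(np.float32));print(n,'dish a,l,r',ca,cl,r,m.sum(),'mid',(a[m].min()+a[m].max())/2)
    for lo,hi in((.058,.07),(.07,.085),(.085,.1),(.1,.135)):
        k=(z>lo)&(z<hi)&(a>.2)&(a<.3)&(abs(l)<.02)
        if k.sum(): print('probe',lo,k.sum(),a[k].min().round(4),a[k].max().round(4),np.median(a[k]).round(4),np.median(l[k]).round(4))
    uv=proj(d,[[.488,-.435,.06]])[0].astype(int)
    ims.append(cv2.resize(c[uv[1]-35:uv[1]+35,uv[0]-50:uv[0]+50],None,fx=8,fy=8,interpolation=2)[:, :400] if 0 else cv2.resize(c[uv[1]-37:uv[1]+38,uv[0]-25:uv[0]+25] if 0 else c[uv[1]-37:uv[1]+38,uv[0]-25-10:uv[0]+40-15+0],None,fx=7.8,fy=7.8,interpolation=2))
    print(uv)
cv2.imwrite('pics/d.png',np.hstack(ims)[:600,:800]);print(np.hstack(ims).shape)
E
```

```text
t 10.5 r 63.7 wheel est 5.403 F [ 3.5 -0.5 -2.1] q [-0.54  0.32 -0.27  0.99  0.    2.35] z 0.1054 gap 0.0177
tool-frame centre mm 63.7 -0.2
top dish a,l,r 0.23900379240512848 -0.0026688361540436745 0.027498062700033188 159 mid 0.24425779112396262
probe 0.07 4 0.2469 0.2515 0.2485 -0.002
probe 0.085 1 0.2482 0.2482 0.2482 0.0023
probe 0.1 74 0.2419 0.2614 0.2499 -0.0004
[377 227]
scene dish a,l,r 0.23771615326404572 0.000977148418314755 0.032569315284490585 334 mid 0.23826289508245552
probe 0.058 1 0.2549 0.2549 0.2549 -0.0027
probe 0.07 11 0.2536 0.2598 0.2573 -0.0037
probe 0.085 9 0.2522 0.2603 0.2564 -0.0044
probe 0.1 124 0.2452 0.2652 0.2573 -0.0031
[347 296]
(585, 936, 3)
```

View pics/d.png

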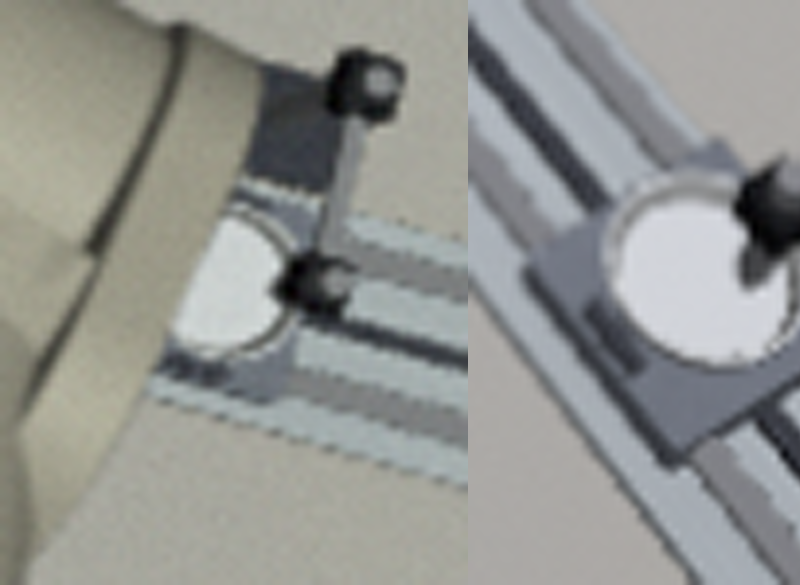

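The scene crop (right) shows the dish centred near (705,270) with the probe tip at (750,275), slightly beyond it along the rail, so about 12 mm remain. I'll wind 0.6 rad more, then check from the wrist camera.

Emit:
apply_moves(rows=[{"xyz": [0.3,-6.3,0],"turn": [0,0,0.1],"grip": 0.1},{"xyz": [1.3,-12.6,0],"turn": [0,0,0.2],"grip": 0.1},{"xyz": [2.8,-18.8,0],"turn": [0,0,0.3],"grip": 0.1},{"xyz": [5.0,-24.7,0],"turn": [0,0,0.4],"grip": 0.1},{"xyz": [7.8,-30.4,0],"turn": [0,0,0.5],"grip": 0.1},{"xyz": [11.1,-35.9,0],"turn": [0,0,0.6],"grip": 0.1},{"xyz": [11.1,-35.9,0],"turn": [0,0,0.6],"grip": 0.1},{"xyz": [11.1,-35.9,0],"turn": [0,0,0.6],"grip": 0.5},{"xyz": [11.1,-35.9,0],"turn": [0,0,0.6],"grip": 0.5},{"xyz": [11.1,-35.9,-40],"turn": [0,0,0.6],"grip": 0.5},{"xyz": [11.1,-35.9,-75],"turn": [0,0,0.6],"grip": 0.5},{"xyz": [11.1,-35.9,-75],"turn": [0,0,0.6],"grip": 0.5}])

```text
clock: 11.6
tcp_pos: [0.5048, -0.1697, 0.1875]
orientation: [0.002, 0.985, -0.17, 0.005]
wrist_force: [0.9, -0.7, 1.6]
finger_gap: 0.0423
grip_force: 0.0
```

```bash
python3 c.py; python3 - <<'E'
from h import *
d=cap('wrist');V=d['view'];p,R,s=pose()
c=-V[:3,:3].T@V[:3,3];print('cam in tool mm',(R.T@(c-p)*1e3).round(1),'axes in tool (rows x,y,z cam)',(V[:3,:3]@R).round(2).tolist())
W=cloud(d);x,y,z=np.moveaxis(W,-1,0)
m=(np.hypot(x-.512,y+.153)<.05)&(z>.09)&(z<.15)&(np.hypot(x-p[0],y-p[1])<.05)
if m.sum(): print('handle top',x[m].mean(),y[m].mean(),z[m].max(),m.sum())
print('probe px',proj(d,[[.488,-.435,.062]]).round())
E
```

```text
t 11.6 r 60.4 wheel est 5.983 F [ 0.9 -0.7  1.6] q [-0.47  0.24 -0.16  1.16 -0.    3.01] z 0.1875 gap 0.0423
tool-frame centre mm 60.4 -1.0
cam in tool mm [  68.7   -0.2 -144.6] axes in tool (rows x,y,z cam) [[0.0, 1.0, -0.0], [-0.96, -0.0, -0.27], [-0.27, 0.0, 0.96]]
handle top 0.5065484677590814 -0.16922443001325874 0.14522144313233945 745
probe px [[518. 115.]]
```

Emit:
apply_moves(rows=[{"xyz": [-43,325,12],"turn": [0,0,-1.62],"grip": 0.5},{"xyz": [-43,325,12],"turn": [0,0,-1.62],"grip": 0.5},{"xyz": [-43,325,12],"turn": [0,0,-1.62],"grip": 0.5},{"xyz": [-43,325,12],"turn": [0,0,-1.62],"grip": 0.5},{"xyz": [-43,325,12],"turn": [0,0,-1.62],"grip": 0.5},{"xyz": [-43,325,12],"turn": [0,0,-1.62],"grip": 0.5},{"xyz": [-43,325,12],"turn": [0,0,-1.62],"grip": 0.5},{"xyz": [-43,325,12],"turn": [0,0,-1.62],"grip": 0.5},{"xyz": [-43,325,12],"turn": [0,0,-1.62],"grip": 0.5},{"xyz": [-43,325,12],"turn": [0,0,-1.62],"grip": 0.5},{"xyz": [-43,325,12],"turn": [0,0,-1.62],"grip": 0.5},{"xyz": [-43,325,12],"turn": [0,0,-1.62],"grip": 0.5}])

```text
clock: 12.65
tcp_pos: [0.3501, -0.4594, 0.1673]
orientation: [-0.001, 0.858, 0.514, -0.0]
wrist_force: [-0.1, -0.5, -0.3]
finger_gap: 0.0426
grip_force: 0.0
```

Emit:
apply_moves(rows=[{"xyz": [0,0,0],"turn": [0,0,-0.1],"grip": 0.5},{"xyz": [0,0,0],"turn": [0,0,-0.1],"grip": 0.5},{"xyz": [0,0,0],"turn": [0,0,-0.1],"grip": 0.5},{"xyz": [0,0,0],"turn": [0,0,-0.1],"grip": 0.5}])

```text
clock: 12.98
tcp_pos: [0.3512, -0.4588, 0.1682]
orientation: [-0.0, 0.833, 0.553, 0.0]
wrist_force: [-0.5, -0.7, -0.9]
finger_gap: 0.0427
grip_force: 0.0
```

```bash
python3 c.py; cat > dish.py <<'E'
from h import *
def frame(W): 
    x,y,z=np.moveaxis(W,-1,0);return -(x-.562)*.286-(y+.189)*.958,(x-.562)*.958-(y+.189)*.286,z
def dish(n):
    d=cap(n);c=d['color'];W=cloud(d);a,l,z=frame(W);V=d['view'];cc=-V[:3,:3].T@V[:3,3];print(n,'cam a,l,z',[float(v.round(3)) for v in frame(cc)])
    m=(z>.0465)&(z<.056)&(a>.17)&(a<.33)&(abs(l)<.05)&(c.min(-1)>100)
    from scipy.optimize import least_squares
    A,L=a[m],l[m]
    f=least_squares(lambda q:np.hypot(A-q[0],L-q[1])-q[2],[np.median(A),0,.03],loss='soft_l1',f_scale=.001);print('rim fit a,l,r',f.x.round(4),m.sum())
    m=(z>.033)&(z<.0395)&(a>.17)&(a<.33)&(abs(l)<.05);print('carriage a',np.percentile(a[m],[1,99]).round(4),'mid',np.percentile(a[m],[1,99]).mean().round(4),'l',np.percentile(l[m],[1,99]).round(4))
    for lo,hi in((.058,.065),(.065,.075),(.075,.09),(.09,.105),(.105,.135)):
        k=(z>lo)&(z<hi)&(a>.2)&(a<.3)&(abs(l)<.02)
        if k.sum()>2: print('probe',lo,k.sum(),a[k].min().round(4),a[k].max().round(4),'med',np.median(a[k]).round(4),np.median(l[k]).round(4))
    return d
E
python3 - <<'E'
from dish import *
for n in('wrist','scene','top'): d=dish(n)
d=load('wrist');cv2.imwrite('pics/w3.png',cv2.resize(d['color'],(768,576),interpolation=2))
E
```

```text
t 12.98 r 342.4 wheel est 4.749 F [-0.5 -0.7 -0.9] q [-1.06  0.34 -0.07  1.16  0.    0.91] z 0.1682 gap 0.0427
tool-frame centre mm 330.6 89.2
wrist cam a,l,z [0.251, -0.117, 0.31]
rim fit a,l,r [ 0.2492 -0.0009  0.0285] 563
carriage a [0.2139 0.2843] mid 0.2491 l [-0.0392  0.0367]
probe 0.065 20 0.2487 0.2572 med 0.253 -0.0047
probe 0.075 127 0.2485 0.2594 med 0.2541 -0.0048
probe 0.09 51 0.2475 0.264 med 0.2538 -0.0054
probe 0.105 1255 0.2437 0.264 med 0.2538 -0.0049
scene cam a,l,z [0.458, -0.38, 0.866]
  return _methods._mean(a, axis=axis, dtype=dtype,
  ret = ret.dtype.type(ret / rcount)
Traceback (most recent call last):
  File "dish.py", line 9, in dish
    f=least_squares(lambda q:np.hypot(A-q[0],L-q[1])-q[2],[np.median(A),0,.03],loss='soft_l1',f_scale=.001);print('rim fit a,l,r',f.x.round(4),m.sum())
ValueError: Initial guess is outside of provided bounds
```

```bash
python3 -c "
from h import *
need([.503,-.1684,.19],2.805)
d=load('wrist');cv2.imwrite('pics/w3.png',cv2.resize(d['color'],(768,576),interpolation=2))"
```

```text
t 13.08 tcp [ 0.3514 -0.4588  0.1685] q [-1.06  0.34 -0.07  1.16  0.    0.91] F [-0.2 -0.4  0.8] gap 0.0426
shift [326.5  26.9 -21.4] turn [ 0.    -0.    -1.633]
```

View pics/w3.png

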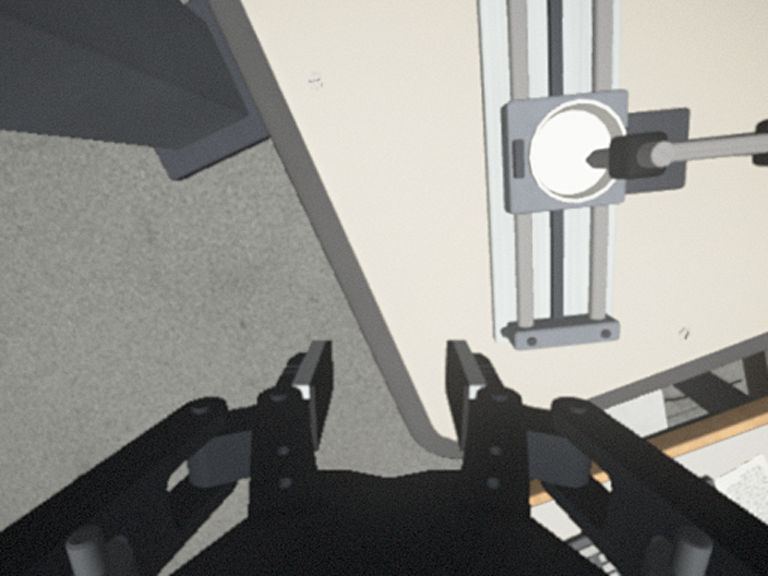

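The dish is centred at about (575,150) and the probe tip at (590,159), so the dish needs about 4.7 mm more (0.31 rad). I'll go back to the handle.

Emit:
apply_moves(rows=[{"xyz": [326,27,-21],"turn": [0,0,-1.633],"grip": 0.6},{"xyz": [326,27,-21],"turn": [0,0,-1.633],"grip": 0.6},{"xyz": [326,27,-21],"turn": [0,0,-1.633],"grip": 0.6},{"xyz": [326,27,-21],"turn": [0,0,-1.633],"grip": 0.6},{"xyz": [326,27,-21],"turn": [0,0,-1.633],"grip": 0.6},{"xyz": [326,27,-21],"turn": [0,0,-1.633],"grip": 0.6},{"xyz": [326,27,-21],"turn": [0,0,-1.633],"grip": 0.6},{"xyz": [326,27,-21],"turn": [0,0,-1.633],"grip": 0.6},{"xyz": [326,27,-21],"turn": [0,0,-1.633],"grip": 0.6},{"xyz": [326,27,-21],"turn": [0,0,-1.633],"grip": 0.6},{"xyz": [326,27,-21],"turn": [0,0,-1.633],"grip": 0.6},{"xyz": [326,27,-21],"turn": [0,0,-1.633],"grip": 0.6}])

```text
clock: 14.08
tcp_pos: [0.5029, -0.1681, 0.1899]
orientation: [0.0, 0.229, 0.973, -0.0]
wrist_force: [0.2, -0.4, -0.5]
finger_gap: 0.051
grip_force: 0.0
```

Emit:
apply_moves(rows=[{"xyz": [0,0,0],"turn": [0,0,-0.1],"grip": 0.6},{"xyz": [0,0,0],"turn": [0,0,-0.13],"grip": 0.6},{"xyz": [0,0,0],"turn": [0,0,-0.13],"grip": 0.6},{"xyz": [0,0,0],"turn": [0,0,-0.13],"grip": 0.6}])

```text
clock: 14.42
tcp_pos: [0.5026, -0.1688, 0.1898]
orientation: [0.0, 0.169, 0.986, 0.0]
wrist_force: [0.6, 0.5, -0.8]
finger_gap: 0.0511
grip_force: 0.0
```

```bash
python3 -c "
from h import *
need([.503,-.1684,.105],2.805)
d=cap('wrist');W=cloud(d);x,y,z=np.moveaxis(W,-1,0)
m=(np.hypot(x-.503,y+.168)<.03)&(z>.135)&(z<.152);q=np.c_[x[m],y[m]]
print('handle top',m.sum(),q.mean(0).round(4),cv2.minEnclosingCircle(q.astype(np.float32)))"
```

```text
t 14.42 tcp [ 0.5026 -0.1688  0.1898] q [-0.48  0.24 -0.15  1.18  0.   -0.14] F [ 0.6  0.5 -0.8] gap 0.0511
shift [-0.2  0.5 84.8] turn [ 0.     0.    -0.003]
handle top 457 [ 0.5016 -0.1666] ((0.5024930834770203, -0.1671553999185562), 0.009235253557562828)
```

Emit:
apply_moves(rows=[{"xyz": [0.5,1.2,35],"turn": [0,0,0],"grip": 0.6},{"xyz": [0.5,1.2,65],"turn": [0,0,0],"grip": 0.6},{"xyz": [0.5,1.2,85],"turn": [0,0,0],"grip": 0.5},{"xyz": [0.5,1.2,85],"turn": [0,0,0],"grip": 0.5},{"xyz": [0.5,1.2,85],"turn": [0,0,0],"grip": 0.1},{"xyz": [0.5,1.2,85],"turn": [0,0,0],"grip": 0.1},{"xyz": [0.5,1.2,85],"turn": [0,0,0],"grip": 0.1},{"xyz": [0.5,1.2,85],"turn": [0,0,0],"grip": 0.1}], force=20)

```text
clock: 15.13
tcp_pos: [0.5035, -0.168, 0.1062]
orientation: [0.001, 0.168, 0.986, -0.0]
wrist_force: [0.3, 0.1, 0.1]
finger_gap: 0.0179
grip_force: 19.9
```

Emit:
apply_moves(rows=[{"xyz": [0.5,3.2,0],"turn": [0,0,0.05],"grip": 0.1},{"xyz": [0.2,6.3,0],"turn": [0,0,0.1],"grip": 0.1},{"xyz": [-0.3,9.5,0],"turn": [0,0,0.15],"grip": 0.1},{"xyz": [-0.8,12.6,0],"turn": [0,0,0.2],"grip": 0.1},{"xyz": [-1.5,15.7,0],"turn": [0,0,0.25],"grip": 0.1},{"xyz": [-2.5,19.4,0],"turn": [0,0,0.31],"grip": 0.1},{"xyz": [-2.5,19.4,0],"turn": [0,0,0.31],"grip": 0.1},{"xyz": [-2.5,19.4,0],"turn": [0,0,0.31],"grip": 0.1}])

```text
clock: 15.8
tcp_pos: [0.5127, -0.1505, 0.1061]
orientation: [0.002, 0.318, 0.948, -0.0]
wrist_force: [1.6, -0.0, 3.1]
finger_gap: 0.0179
grip_force: 20.1
```

```bash
python3 c.py; python3 - <<'E'
from dish import *
try: dish('scene')
except Exception as e: print(e)
d=load('scene');W=cloud(d);a,l,z=frame(W);c=d['color']
m=(z>.033)&(z<.0395)&(a>.19)&(a<.33)&(abs(l)<.05);print(m.sum(),np.percentile(a[m],[1,99]).round(4))
E
```

```text
t 15.8 r 62.6 wheel est 0.036 F [ 1.6 -0.   3.1] q [-0.44  0.3  -0.28  0.98  0.    0.21] z 0.1061 gap 0.0179
tool-frame centre mm -62.6 -1.0
scene cam a,l,z [0.458, -0.38, 0.866]
rim fit a,l,r [ 0.255  -0.0004  0.0284] 91
carriage a [0.2183 0.2901] mid 0.2542 l [-0.0386  0.037 ]
probe 0.065 3 0.255 0.2597 med 0.2572 -0.0027
probe 0.075 14 0.2522 0.2603 med 0.2572 -0.0041
probe 0.09 4 0.2537 0.2587 med 0.2558 -0.0052
probe 0.105 122 0.2458 0.2655 med 0.2575 -0.0036
493 [0.22   0.2901]
```

The wheel has turned 0.318 rad, about 4.8 mm, which puts the dish at the probe. I'll regrip lower and fold the handle inward along its arc.

Emit:
apply_moves(rows=[{"xyz": [0,0,0],"turn": [0,0,0],"grip": 0.5},{"xyz": [0,0,0],"turn": [0,0,0],"grip": 0.5},{"xyz": [0,0,10],"turn": [0,0,0],"grip": 0.5},{"xyz": [0,0,19],"turn": [0,0,0],"grip": 0.5},{"xyz": [0,0,19],"turn": [0,0,0],"grip": 0.5}])

```text
clock: 16.27
tcp_pos: [0.5095, -0.1494, 0.0832]
orientation: [-0.002, 0.319, 0.948, 0.0]
wrist_force: [-0.5, -0.4, 0.4]
finger_gap: 0.0428
grip_force: 0.0
```

```bash
python3 c.py; python3 - <<'E'
from h import *
d=cap('wrist');W=cloud(d);x,y,z=np.moveaxis(W,-1,0)
m=(np.hypot(x-.512,y+.152)<.03)&(z>.137)&(z<.152);q=np.c_[x[m],y[m]]
if m.sum()>5: print(m.sum(),cv2.minEnclosingCircle(q.astype(np.float32)))
E
```

```text
t 16.27 r 65.8 wheel est 0.02 F [-0.5 -0.4  0.4] q [-0.44  0.32 -0.32  0.93  0.    0.21] z 0.0832 gap 0.0428
tool-frame centre mm -65.8 0.1
1470 ((0.49971720576286316, -0.14274562895298004), 0.02564283087849617)
```

Emit:
apply_moves(rows=[{"xyz": [-3,1,-4],"turn": [0,0,0],"grip": 0.5},{"xyz": [-3,1,-4],"turn": [0,0,0],"grip": 0.5},{"xyz": [-3,1,-4],"turn": [0,0,0],"grip": 0.1},{"xyz": [-3,1,-4],"turn": [0,0,0],"grip": 0.1},{"xyz": [-3,1,-4],"turn": [0,0,0],"grip": 0.1},{"xyz": [-3,1,-4],"turn": [0,0,0],"grip": 0.1}], force=25)

```text
clock: 16.82
tcp_pos: [0.5147, -0.1513, 0.0903]
orientation: [0.001, 0.319, 0.948, -0.0]
wrist_force: [-0.8, -0.3, 3.7]
finger_gap: 0.0173
grip_force: 24.5
```

Emit:
apply_moves(rows=[{"xyz": [-4.1,0,0.3],"turn": [0,0,0],"grip": 0.1},{"xyz": [-8.1,-0.1,1],"turn": [0,0,0],"grip": 0.1},{"xyz": [-12,-0.1,2.2],"turn": [0,0,0],"grip": 0.1},{"xyz": [-15.7,-0.2,3.9],"turn": [0,0,0],"grip": 0.1},{"xyz": [-19.2,-0.2,6],"turn": [0,0,0],"grip": 0.1},{"xyz": [-22.4,-0.3,8.5],"turn": [0,0,0],"grip": 0.1},{"xyz": [-25.3,-0.3,11.3],"turn": [0,0,0],"grip": 0.1},{"xyz": [-27.9,-0.4,14.5],"turn": [0,0,0],"grip": 0.1},{"xyz": [-30,-0.4,18],"turn": [0,0,0],"grip": 0.1},{"xyz": [-31.7,-0.5,21.7],"turn": [0,0,0],"grip": 0.1},{"xyz": [-32.9,-0.5,25],"turn": [0,0,0],"grip": 0.1},{"xyz": [-32.9,-0.5,25],"turn": [0,0,0],"grip": 0.1}])

```text
clock: 17.82
tcp_pos: [0.541, -0.1718, 0.0651]
orientation: [0.001, 0.319, 0.948, 0.0]
wrist_force: [1.5, -0.5, 1.0]
finger_gap: 0.0172
grip_force: 24.3
```

```bash
python3 c.py
```

```text
t 17.82 r 27.2 wheel est 0.06 F [ 1.5 -0.5  1. ] q [-0.45  0.4  -0.25  0.92  0.    0.2 ] z 0.0651 gap 0.0172
tool-frame centre mm -27.1 -1.0
```

Emit:
apply_moves(rows=[{"xyz": [0,0,0],"turn": [0,0,0],"grip": 0.5},{"xyz": [0,0,0],"turn": [0,0,0],"grip": 0.5},{"xyz": [0,0,-25],"turn": [0,0,0],"grip": 0.5},{"xyz": [0,0,-50],"turn": [0,0,0],"grip": 0.5},{"xyz": [-14,-1,-50],"turn": [0,0,0],"grip": 0},{"xyz": [-28,-1,-50],"turn": [0,0,0],"grip": 0},{"xyz": [-28,-1,-50],"turn": [0,0,0],"grip": 0},{"xyz": [-28,-1,-50],"turn": [0,0,0],"grip": 0}])

```text
clock: 18.48
tcp_pos: [0.5618, -0.1891, 0.1144]
orientation: [-0.0, 0.319, 0.948, 0.0]
wrist_force: [-1.0, 0.4, 1.6]
finger_gap: -0.0001
grip_force: 0.0
```

```bash
python3 c.py; python3 - <<'E'
from h import *
d=cap('wrist');W=cloud(d);x,y,z=np.moveaxis(W,-1,0);p,R,s=pose()
m=(np.hypot(x-.562,y+.189)<.1)&(z>.06)&(z<.115)&(np.hypot(x-p[0],y-p[1])>.02);q=np.c_[x[m],y[m],z[m]]
mu=q.mean(0);v=np.linalg.svd(q-mu,full_matrices=False)[2][0];print(m.sum(),mu.round(4),v.round(3),q[:,2].max())
E
```

```text
t 18.48 r 0.2 wheel est 5.269 F [-1.   0.4  1.6] q [-0.46  0.41 -0.11  1.05  0.    0.19] z 0.1144 gap -0.0001
tool-frame centre mm -0.1 0.2
3322 [ 0.5172 -0.1532  0.0717] [ 0.74  -0.569  0.359] 0.08833006828938231
```

Emit:
apply_moves(rows=[{"xyz": [0,0,12],"turn": [0,0,0],"grip": 0},{"xyz": [0,0,20],"turn": [0,0,0],"grip": 0},{"xyz": [0,0,26],"turn": [0,0,0],"grip": 0},{"xyz": [0,0,31],"turn": [0,0,0],"grip": 0},{"xyz": [0,0,35],"turn": [0,0,0],"grip": 0},{"xyz": [0,0,38],"turn": [0,0,0],"grip": 0},{"xyz": [0,0,40],"turn": [0,0,0],"grip": 0},{"xyz": [0,0,40],"turn": [0,0,0],"grip": 0},{"xyz": [0,0,40],"turn": [0,0,0],"grip": 0}])

```text
clock: 19.28
tcp_pos: [0.562, -0.1891, 0.0752]
orientation: [0.0, 0.319, 0.948, -0.0]
wrist_force: [-0.6, -0.5, 2.9]
finger_gap: 0.0005
grip_force: 1.5
```

```bash
python3 c.py
```

```text
t 19.28 r 0.1 wheel est 3.64 F [-0.6 -0.5  2.9] q [-0.46  0.44 -0.17  0.97  0.    0.19] z 0.0752 gap 0.0005
tool-frame centre mm 0.1 0.0
```

Emit:
apply_moves(rows=[{"xyz": [0,0,1.5],"turn": [0,0,0],"grip": 0},{"xyz": [0,0,3],"turn": [0,0,0],"grip": 0},{"xyz": [0,0,3],"turn": [0,0,0],"grip": 0},{"xyz": [0,0,3],"turn": [0,0,0],"grip": 0}])

```text
clock: 19.62
tcp_pos: [0.5622, -0.1891, 0.0744]
orientation: [0.001, 0.319, 0.948, -0.0]
wrist_force: [-5.9, 2.1, 16.7]
finger_gap: -0.0002
grip_force: 8.5
```

```bash
python3 c.py
```

```text
t 19.62 r 0.2 wheel est 2.889 F [-5.9  2.1 16.7] q [-0.46  0.44 -0.17  0.96  0.    0.19] z 0.0744 gap -0.0002
tool-frame centre mm 0.2 -0.1
```

The handle is down on its stop. I'll lift off and check the dish from the same viewpoint.

Emit:
apply_moves(rows=[{"xyz": [0,0,-40],"turn": [0,0,0],"grip": 0},{"xyz": [0,0,-80],"turn": [0,0,0],"grip": 0},{"xyz": [0,0,-110],"turn": [0,0,0],"grip": 0},{"xyz": [0,0,-110],"turn": [0,0,0],"grip": 0}])

```text
clock: 19.95
tcp_pos: [0.5651, -0.1905, 0.1889]
orientation: [0.005, 0.319, 0.948, -0.001]
wrist_force: [0.2, -0.4, 0.6]
finger_gap: -0.0001
grip_force: 0.0
```

```bash
python3 -c "
from h import *
need([.351,-.459,.175],1.2)"
```

```text
t 19.95 tcp [ 0.5651 -0.1905  0.1889] q [-0.46  0.36  0.01  1.21  0.    0.19] F [ 0.2 -0.4  0.6] gap -0.0001
shift [   8.6 -343.4   13.1] turn [0.009 0.008 1.293]
```

Emit:
apply_moves(rows=[{"xyz": [9,-343,13],"turn": [0,0,1.293],"grip": 0},{"xyz": [9,-343,13],"turn": [0,0,1.293],"grip": 0},{"xyz": [9,-343,13],"turn": [0,0,1.293],"grip": 0},{"xyz": [9,-343,13],"turn": [0,0,1.293],"grip": 0},{"xyz": [9,-343,13],"turn": [0,0,1.293],"grip": 0},{"xyz": [9,-343,13],"turn": [0,0,1.293],"grip": 0},{"xyz": [9,-343,13],"turn": [0,0,1.293],"grip": 0},{"xyz": [9,-343,13],"turn": [0,0,1.293],"grip": 0},{"xyz": [9,-343,13],"turn": [0,0,1.293],"grip": 0},{"xyz": [9,-343,13],"turn": [0,0,1.293],"grip": 0},{"xyz": [9,-343,13],"turn": [0,0,1.293],"grip": 0},{"xyz": [9,-343,13],"turn": [0,0,1.293],"grip": 0}])

```text
clock: 20.95
tcp_pos: [0.3469, -0.4571, 0.168]
orientation: [-0.001, 0.826, 0.564, 0.0]
wrist_force: [-0.8, -0.5, -0.9]
finger_gap: 0.0003
grip_force: 0.0
```

Emit:
apply_moves(rows=[{"xyz": [0,0,0],"turn": [0,0,0],"grip": 0},{"xyz": [0,0,0],"turn": [0,0,0],"grip": 0},{"xyz": [0,0,0],"turn": [0,0,0],"grip": 0}])

```text
clock: 21.2
tcp_pos: [0.3478, -0.4566, 0.1686]
orientation: [-0.0, 0.825, 0.565, 0.0]
wrist_force: [0.7, -0.2, 0.2]
finger_gap: -0.0002
grip_force: 0.0
```

```bash
python3 - <<'E'
from dish import *
dish('wrist')
for n in('scene','top'):
    try: dish(n)
    except Exception as e: print(e)
    d=load(n);W=cloud(d);x,y,z=np.moveaxis(W,-1,0)
    m=(np.hypot(x-.562,y+.189)<.115)&(z>.06)&(z<.15);q=np.c_[x[m],y[m],z[m]];mu=q.mean(0);v=np.linalg.svd(q-mu,full_matrices=False)[2][0];print('handle',m.sum(),mu.round(4),v.round(3),q[:,2].max().round(4))
cv2.imwrite('pics/f.png',cv2.resize(load('scene')['color'][170:370,200:420],None,fx=3,fy=3,interpolation=2))
E
```

```text
wrist cam a,l,z [0.249, -0.123, 0.31]
rim fit a,l,r [ 0.2539 -0.0008  0.0287] 528
carriage a [0.2188 0.2891] mid 0.254 l [-0.0393  0.0366]
probe 0.065 25 0.249 0.2598 med 0.2545 -0.0043
probe 0.075 136 0.2486 0.2598 med 0.2542 -0.0048
probe 0.09 43 0.2461 0.2586 med 0.254 -0.0049
probe 0.105 1256 0.2439 0.2641 med 0.2537 -0.005
scene cam a,l,z [0.458, -0.38, 0.866]
Initial guess is outside of provided bounds
handle 332 [ 0.5241 -0.1619  0.0709] [-0.77   0.637 -0.037] 0.0792
top cam a,l,z [-0.078, -0.147, 1.146]
rim fit a,l,r [ 0.2524 -0.0005  0.0287] 40
carriage a [0.2125 0.2871] mid 0.2498 l [-0.039   0.0376]
probe 0.075 3 0.2484 0.249 med 0.2484 -0.0002
probe 0.105 72 0.2419 0.2622 med 0.2492 -0.0006
handle 268 [ 0.5246 -0.1593  0.0706] [-0.789  0.613 -0.041] 0.0779
  return _methods._mean(a, axis=axis, dtype=dtype,
  ret = ret.dtype.type(ret / rcount)
```

View pics/f.png

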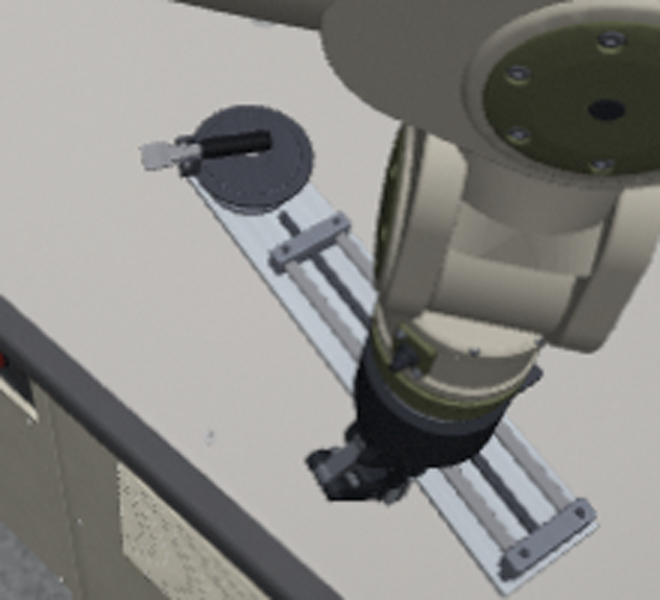

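The handle lies flat across the wheel, with the tab at (160,155) and the grip end at (268,142). The dish is at 254.0 mm along the rail and the probe at about 254.0. The arm touches nothing, so I'm handing in.

```bash
python3 -c "
from workcell import ticket
print(ticket.hand_in())"
```

```text
the job is handed in; nothing more can be done
None
```

The handle was folded out to its stop, the wheel wound clockwise until the dish centre measured within about 1 mm of the probe tip along the rail, and the handle folded flat again. The job is handed in, at about 21 s on the robot's clock.

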